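Trip the amplifier's hidden latch, click its selector on, re-latch the cover

TASK

The detector amplifier's gain must go one step up, but its selector sits under the box's locked spring cover: take the long ball driver out of the tool stand and push it down through the small hole in the top of the box, which trips the hidden latch so that the cover springs fully open. Put the driver back upright, fully down in a free hole of the stand, and with the cover open turn the bar-shaped selector clockwise (seen from above) by exactly one click. Then push the cover shut until it stays latched; leave the stubby driver in the stand and do not knock over or shift the other things on the bench.

Things in the scene. Friction and masses are not known exactly. Their poses are not given: they have to be found in the camera images.
- amp_box: Dark metal amplifier box bolted to the board, 136 (x) x 100 (y) x 64 mm high. Origin: centre of its underside; its -x face (round window, two sockets) is the front, yaw within 0.3 rad of facing the robot. Top: fixed front strip x -68 to -28 with the access hole, then the cover x -27 to +56. Under the cover an inner panel, top 30 mm up; the opening is 92 mm wide (y), its free depth x -12 to +60.
- access_hole (a point): Centre of the 9 mm round hole in the box's top strip, at the top face (box x -48, y 0, z 64 mm; sheet 4 mm thick). The brass pad of the hidden latch (14 x 14 mm) lies 38 mm below this point; pushing it down 7 mm (2 to 3 N) frees the cover, its stop is at 12 mm. Axes as the box's.
- latch (a joint): Hidden sprung bell crank that hooks the cover's keeper: 0 rest (hooked), about 0.25 rad frees the cover, stop at 0.45 rad. The pad goes down 27 mm per rad. It springs back by itself and snaps over the keeper when the cover is pressed shut.
- cover (a joint): Cover angle: 0 flush shut (rests at about 0.006 when latched), 1.65 rad fully open, standing just past upright. A spring opens it (0.14 N m when shut, 0.04 when open); once freed it rises by itself in about 1 s. Shutting it past the latch needs about 4 to 6 N down at the front edge.
- cover_hinge (a point): Middle of the cover's hinge line, at the rear: box x +60, y 0, z 62 mm; the line runs along the box's y. The cover is a 4 mm plate, 100 mm wide, mid-plane through the hinge, reaching 87 mm from it. This point turns with the cover.
- cover_edge (a point): Middle of the cover's front edge, on its outer (upper) face, 86.5 mm from the hinge line; the latch's keeper is under the plate close to it. Near the box hang a black camera (its nearest corner at x 0.49 to 0.55, y -0.064 m, from 0.11 m up) and, behind it, a white vessel (x over 0.67 m, from 0.2 m up).
- selector (a joint): Selector angle, growing clockwise seen from above; one click is 0.628 rad (36 degrees), with a sprung detent of about 0.15 N m between positions. It starts in the position near 0; the next one clockwise is 0.628.
- selector_grip (a point): Middle of the selector's black grip bar, on its vertical axis (box x +4, y 0, z 44 mm). Bar 32 long x 9 wide x 18 mm high, from 35 to 53 mm above the board, long side along this point's x; a white line marks the end towards -x. Before the click the bar stands 0.31 rad counter-clockwise of the box's x axis, after it 0.31 rad clockwise.
- tool_stand: Fixed aluminium two-tier tool stand, 44 (x) x 116 (y) x 80 mm high, two vertical holes in its top plate (10 mm thick) on its y axis, 56 mm apart. Origin: centre of its underside. Between it and the box a tall post stand (clamp lever, hanging gas meter) fills about x 0.42 to 0.56, y 0.12 to 0.28 m, up to 0.8 m high: pass on its robot side.
- stand_hole_a (a point): Mouth of one stand hole (7 mm wide, 1.5 mm chamfer), at the top face, stand y -28 mm, z 80 mm. The drivers hang in the two holes, either way round.
- stand_hole_b (a point): Mouth of the other stand hole (7 mm wide, 1.5 mm chamfer), at the top face, stand y +28 mm, z 80 mm.
- driver_grip (a point): Middle of the handle of the long ball driver (the one with the 84 mm handle, 25 mm thick), which starts upright in the stand, handle up, handle from 80 to 164 mm above the board. This point's y axis runs along the driver from tip to handle. Mass about 55 g.
- driver_tip (a point): Tip of the long driver's steel shaft, 4 mm thick, 72 mm long below the handle's flat shoulder, 114 mm from driver_grip. In the stand the shoulder rests on the top plate and the tip hangs 72 mm below the hole's mouth.
- stubby: Stubby driver, like the long one but with a 46 mm handle and a 34 mm shaft (too short for the latch); stands in the other stand hole, handle from 80 to 126 mm. Stays there. Its origin lies 12.6 mm beside its axis, at the shoulder.
- vial: Glass vial with screw cap, 16 mm wide, 45 mm high, upright near the tool stand. Origin: centre of its underside. Bystander.
- power_sensor: Black round sensor puck, 52 mm wide, 14 mm high, to the right of the box. Bystander.
- post_holder: Black post holder with thumbscrew, 43 x 34 x 50 mm, behind the box. Bystander.
- lens_tube: Black lens tube, 30 mm wide, 40 mm high, behind the tool stand. Bystander.
- hex_key_5: Steel L-shaped hex key, 31 x 88 x 5 mm, flat on the front of the board. Bystander.
- tape: Roll of masking tape, 92 mm wide, 24 mm high, behind the tool stand. Bystander.
Not all that is in view belongs to the job. What is meant by the part that bears driver_grip is not purple, and is the smaller of those in its own colour.

How it is judged:
On the way, in this order (a step that is already met when the one before it is completed fails the run):
1. the long driver, pushed down through the access hole, trips the latch (horizontal distance between driver_tip and access_hole below 0.007 m and z of driver_tip in the frame of access_hole below -0.04 m and value of joint latch above 0.18 rad), for 0.04 s.
2. the cover has sprung fully open (value of joint cover above 1.45 rad), for 0.1 s.
3. with the cover open, the selector rests one click clockwise (value of joint cover above 1 rad and value of joint selector between 0.5083 and 0.7483 rad), for 0.2 s.
At the end, for the whole second after the job is handed in: The cover is shut and latched (under 0.03 rad), the selector stands one click clockwise of its first position (within 0.12 rad), and the long driver stands upright (within 0.12 rad) in a stand hole, its tip at least 60 mm below the hole's mouth and within 8 mm of its axis (value of joint cover below 0.03 rad and value of joint selector between 0.5083 and 0.7483 rad and ((horizontal distance between driver_tip and stand_hole_a below 0.008 m and z of driver_tip in the frame of stand_hole_a below -0.06 m) or (horizontal distance between driver_tip and stand_hole_b below 0.008 m and z of driver_tip in the frame of stand_hole_b below -0.06 m)) and angle between driver_tip's own y axis and vertical below 0.12 rad); the robot touches nothing.
It fails at once if the stubby driver is shifted by more than 25 mm (distance of stubby from where it was at the start of the episode above 0.025 m).
It fails at once if the glass vial is shifted by more than 25 mm or knocked over (distance of vial from where it was at the start of the episode above 0.025 m or angle between vial's own z axis and vertical above 0.5 rad).
It fails at once if the power sensor or the hex key is shifted by more than 25 mm (distance of any of power_sensor, hex_key_5 from where it was at the start of the episode above 0.025 m).
It fails at once if the post holder, the lens tube or the roll of tape is shifted by more than 25 mm (distance of any of post_holder, lens_tube, tape from where it was at the start of the episode above 0.025 m).
It also fails if it takes over 72 s, if anything falls off the work surface, if the arm or the gripper's body presses on something with over 40 N, if the wrist force passes 120 N, or if a joint passes its speed limit or range.

ROBOT

A 6-joint arm with a two-finger parallel gripper is mounted at the origin on a cart in front of the work surface, level with it; the furniture and walls round the work are solid. World frame = base frame: x ahead of the robot, y to its left, z up, the work surface at z = 0. Lengths are in m, angles in rad, forces in N, time in s.
With the tool pointing down it reaches from about 0.35 to 0.85 m from the base axis. Payload 8.1 kg.
Tool frame: the origin (TCP) lies midway between the tips of the shut fingers; the grasp point (between the pads) lies 19 mm behind it; z points along the fingers, y is the line along which they close (so a half turn about z gives the same grasp; the last joint's range is limited). The gripper opens to 85 mm and grips with 20 to 120 N. Pads are 22 mm wide; open, the fingers measure 114 mm over their backs; the gripper's body (76 mm by 85 mm) begins 54 mm behind the grasp point. The pads swing forward as they close: fully open they stand 13 mm farther back than shut.
Start: joints at [1.122, 0.13, 1.488, -0, 1.523, -0.085], TCP at [0.213, 0.561, 0.231] pointing down, gripper open.
Joint ranges: [-2.96, 2.96], [-0.89, 2.26], [0.02, 2.5], [-1.34, 4.48], [0, 2.73], [-2.66, 2.66]. Speed limits (rad/s): [2.39, 2.39, 2.79, 3.14, 3.14, 3.14].

INTERFACE

Orientations are given as a 3x3 rotation matrix whose columns are the frame's x, y, z axes.
In Python, from cell import observe, imaging, sign_off gives the robot as it stands. The module is installed in compiled form; this text tells all that it offers.
- The arm moves only by the shell command python3 -m handwheel 'ROWS' [FORCE]. ROWS is text: rows parted by semicolons, each of 7 numbers parted by spaces: the shift along the tool's x, y, z in mm, then the turn, a rotation vector about the tool's x, y, z in rad, then the opening, from -1 (shut) to 1 (fully open). A call has 1 to 12 rows; each row shifts and turns the commanded pose from where the row before left it, along the tool's axes as they then stand; what a row does not reach is not made up. A row lasts 1/12 s, in which the tool goes at most 41.7 mm and 7.16 degrees, less where a joint would pass 70% of its speed; a pose out of reach is approached as far as the arm can. A call with a gripper value outside its range is refused whole. The fingers move at their own pace and stop on an object; FORCE is the grip in N (left out, the last holds). Time passes only in rows, so rows that do not move let the fingers close. It gives the time, the measured TCP pose, the force, the opening and the grip force at its end, in the units of the state.
- observe(): the state, without advancing time (a new reading comes with each control period).
- imaging.read_camera(name): name is "scene" or "top"; returns a dict with "color" (480x640x3 uint8, blue, green, red), "fx", "fy", "cx", "cy" (pixels), "k1" (the pictures are not rectified: a ray, as slopes to the right and down, at radius r is drawn at 1 + k1 r^2 times it, then the intrinsics apply), "extrinsics" (4x4, takes a point from camera to world coordinates). Camera axes: x right, y up, looking along -z (the intrinsics and any distortion apply to the point x, -y, -z); pixel columns grow to the right and rows downward; lengths in m; the calibration is good to about 2 mm. A picture is of the moment at which its call begins. There is no depth.
- sign_off(): hands the job in; it is judged then, once.
The state is a dict: "t": time; "q": joint angles; "dq": joint speeds; "tau": joint torques, N m; "position": TCP position; "eef_rot": TCP orientation; "force": force on the tool from outside, world axes, zero at the start; "torque": the same for the moment, N m; "opening": finger opening in m; "grip_force": force on a finger pad.
Only numpy, scipy, OpenCV 4.12 (cv2) and the standard library are available. Lean on these libraries where they do the work, as an engineer would, in place of code of your own. Each camera call takes 0.05 s, during which the arm holds its last target. There are 200 camera calls.

## Working session

There is one attempt and no reset: what is moved stays moved. The work goes in short steps, Python scripts to look and compute and a shell command to move; the robot and the scene stay as the last step left them, time stands still between calls to the robot, and variables do not carry over. Pictures are saved under pics/ and viewed, at most 13 in all, crops included, and the job is handed in when it is done.

```bash
mkdir -p pics; ls
cat > h.py <<'E'
import numpy as np, cv2
from cell import observe, imaging
def cam(n):
    return imaging.read_camera(n)
def ray(c,u,v):
    K=np.array([[c["fx"],0,c["cx"]],[0,c["fy"],c["cy"]],[0,0,1]])
    p=cv2.undistortPoints(np.array([[[u,v]]],float),K,np.array([c["k1"],0,0,0,0.]))[0,0]
    # exact radial model: drawn = (1+k1 r^2)*ray
    E=np.array(c["extrinsics"]); d=E[:3,:3]@np.array([p[0],-p[1],-1.]); return E[:3,3],d/np.linalg.norm(d)
def onz(c,u,v,z):
    o,d=ray(c,u,v); return o+d*(z-o[2])/d[2]
def proj(c,P):
    E=np.array(c["extrinsics"]); q=E[:3,:3].T@(np.array(P)-E[:3,3]); x,y=q[0]/-q[2],-q[1]/-q[2]
    s=1+c["k1"]*(x*x+y*y); return np.array([c["cx"]+c["fx"]*x*s,c["cy"]+c["fy"]*y*s])
def tri(r1,r2):
    (a,d),(b,e)=r1,r2
    s=np.linalg.lstsq(np.stack([d,-e],1),b-a,rcond=None)[0]
    p,q=a+s[0]*d,b+s[1]*e
    return (p+q)/2,np.linalg.norm(p-q)
E
python3 - <<'E'
from h import *
for n in("scene","top"):
    c=cam(n); cv2.imwrite(f"pics/{n}0.png",c["color"]); print(n,c["fx"],c["k1"],np.round(c["extrinsics"],3).tolist())
s=observe();print({k:np.round(v,3).tolist() for k,v in s.items()})
E
```

```text
pics
scene 551.2325503576336 -0.020555654560817094 [[0.711, 0.35, -0.61, -0.119], [-0.703, 0.364, -0.61, -0.521], [0.009, 0.863, 0.505, 0.633], [0.0, 0.0, 0.0, 1.0]]
top 622.5520656952885 -0.2010729498867603 [[0.021, 0.985, -0.173, 0.308], [-1.0, 0.018, -0.017, 0.151], [-0.013, 0.174, 0.985, 1.459], [0.0, 0.0, 0.0, 1.0]]
{'t': 0.1, 'q': [1.122, 0.131, 1.489, 0.0, 1.523, -0.085], 'dq': [-0.0, -0.002, -0.002, -0.0, 0.001, -0.001], 'tau': [0.0, -57.096, -50.194, -0.0, 0.008, -0.0], 'position': [0.213, 0.56, 0.23], 'eef_rot': [[-0.935, 0.356, -0.001], [0.356, 0.935, -0.002], [0.0, -0.002, -1.0]], 'force': [-0.116, 0.435, -0.467], 'torque': [0.001, -0.056, 0.01], 'grip_force': 0.0, 'opening': 0.086}
```

View pics/scene0.png

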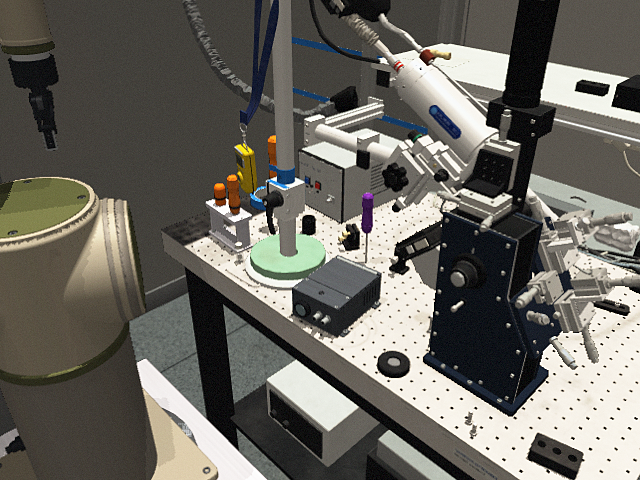

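View pics/top0.png

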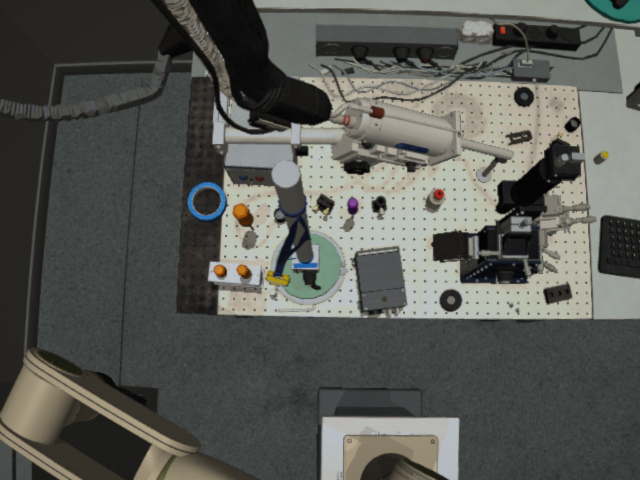

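The top view has the stand at (235,274) with orange handles at (220,271) and (243,271), the box at (381,280), and the sensor at (450,300). In the scene view the orange candidates are at (220,193) and (234,190), both in the stand, and at (272,150), which is large and behind it. There is also a purple one at (367,210). I'll enlarge to decide which is meant.

Run:
```python
from h import *
a=cv2.imread("pics/scene0.png")[125:275,195:395]; b=cv2.imread("pics/top0.png")[190:325,200:420]
a=cv2.resize(a,None,fx=2,fy=2,interpolation=2)
a=cv2.resize(cv2.imread("pics/scene0.png")[130:260,200:300],(400,520),interpolation=2)
b=cv2.resize(cv2.imread("pics/top0.png")[235:325,340:420],(400,450),interpolation=2)
im=np.zeros((520,800,3),np.uint8); im[:,:400]=a; im[:450,400:]=b; cv2.imwrite("pics/crop1.png",im)
for n in("scene","top"):
    im=cv2.imread(f"pics/{n}0.png"); h=cv2.cvtColor(im,cv2.COLOR_BGR2HSV)
    m=cv2.inRange(h,(5,170,110),(18,255,255)); k,_,st,ce=cv2.connectedComponentsWithStats(m)
    for i in range(1,k):
        if st[i,4]>25: print(n,st[i],ce[i].round(1))
```

```text
scene [424  50   8   8  29] [427.8  53.3]
scene [268 135   9  30 172] [271.7 149.4]
scene [270 171   7   6  36] [272.7 173.8]
scene [227 174  13  32 269] [232.8 190.5]
scene [214 183  12  15 134] [219.2 190.6]
scene [215 200  11   5  37] [219.7 202.1]
top [233 204  15  15 161] [239.9 211. ]
top [215 265   9  10  65] [218.9 269.8]
top [237 265  11  10  77] [241.8 269.5]
```

View pics/crop1.png

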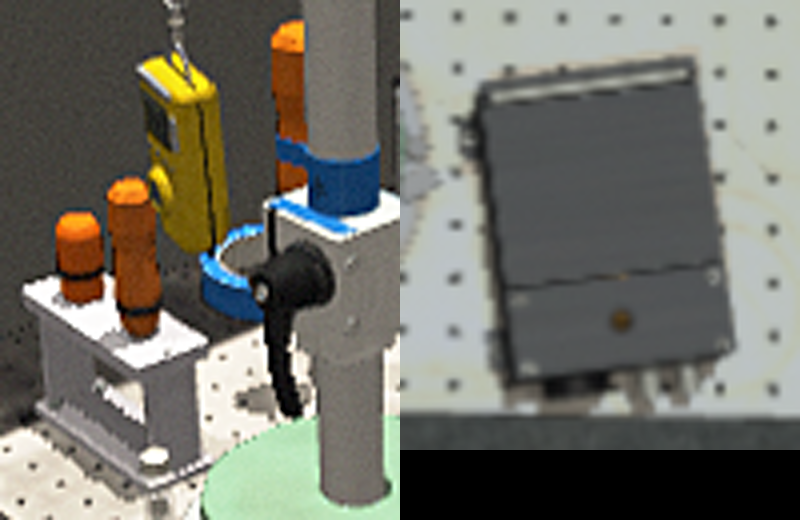

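The crop shows two orange drivers in the stand. The short one on the left at scene (220,193) is the stubby. The long one on the right at (233,190), top (242,270), is the driver meant: it's smaller than the big orange object at (272,150), and it isn't purple. The access hole is at top (384,299) and the seam runs from (361.6,292.6) to (403,288). The vial cap is at about scene (238,245).

Run:
```python
from h import *
s=cam("scene");t=cam("top")
r=lambda x:np.round(x,4)
print("drv scene z.122",r(onz(s,232.8,190.5,.122)),"top z.162",r(onz(t,242.3,269.8,.160)), "tri",tri(ray(s,232.8,190.5),ray(t,242.1,269.6)))
print("stub scene",r(onz(s,219.4,192,.105)),"top",r(onz(t,219.4,269.8,.123)))
# stand top plate white corners in top
im=t["color"];h=cv2.cvtColor(im,cv2.COLOR_BGR2HSV)
g=im.min(2)[255:295,200:270]; m=(g>195).astype(np.uint8); k,_,st,ce=cv2.connectedComponentsWithStats(m); print(st[1:][st[1:,4]>40],ce[1:][st[1:,4]>40])
# hole
roi=im[292:306,376:392].astype(int); w=np.clip(roi[:,:,2]-roi[:,:,0]-15,0,None)
yy,xx=np.mgrid[292:306,376:392]; u,v=(w*xx).sum()/w.sum(),(w*yy).sum()/w.sum(); print(w.sum(),u,v)
H=onz(t,u,v,.055);print("hole z.026..",r(onz(t,u,v,.064)),r(onz(t,u,v,.026)))
a,b=onz(t,361.6,292.6,.064),onz(t,403,288,.064);print("seam",r(a),r(b),"yaw",np.arctan2(*( (a-b)[[0]]*-1,(a-b)[[1]])))
for p in[(361.6,311),(406.8,304.5),(356.5,252.3),(398.5,246.3)]: print(r(onz(t,*p,.064)))
print("vial",r(onz(s,237.5,245,.045)))
print("puck",r(onz(t,450,300,.014)))
```

```text
drv scene z.122 [0.4783 0.3494 0.122 ] top z.162 [0.4672 0.3315 0.16  ] tri (array([0.47063734, 0.33676564, 0.12915208]), np.float64(0.0017248457719156428))
stub scene [0.4729 0.3923 0.105 ] top [0.4706 0.387  0.123 ]
[] []
197 383.75126903553297 298.47715736040607
hole z.026.. [0.4203 0.0244 0.064 ] [0.4233 0.021  0.026 ]
seam [0.4327 0.0743 0.064 ] [ 0.4446 -0.0189  0.064 ] yaw [0.12686069]
[0.3914 0.0739 0.064 ]
[ 0.4075 -0.0276  0.064 ]
[0.524  0.0869 0.064 ]
[ 0.5395 -0.0087  0.064 ]
vial [0.4255 0.272  0.045 ]
puck [ 0.4228 -0.1357  0.014 ]
```

```bash
python3 -m handwheel '0 0 0 0 0 0.12 1;0 0 0 0 0 0.12 1;0 0 0 0 0 0.12 1;0 0 0 0 0 0.12 1;0 0 0 0 0 0.12 1;0 0 0 0 0 0.12 1;0 0 0 0 0 0.12 1;0 0 0 0 0 0.12 1;0 0 0 0 0 0.12 1;0 0 0 0 0 0.12 1' 30; python3 -m handwheel '-20 25 0 0 0 0 1;-20 25 0 0 0 0 1;-20 25 0 0 0 0 1;-20 25 0 0 0 0 1;-20 25 0 0 0 0 1;-20 25 0 0 0 0 1;-20 25 0 0 0 0 1;-20 25 0 0 0 0 1'
python3 - <<'E'
from h import *
s=cam("scene");t=cam("top")
print("meter",tri(ray(s,246,168),ray(t,278,280)), observe()["q"].round(2))
a=cv2.resize(s["color"][60:260,170:370],(400,400),interpolation=2);b=cv2.resize(t["color"][180:330,170:320],(400,400),interpolation=2)
cv2.imwrite("pics/n1.png",np.hstack([a,b]))
E
```

```text
t: 1.03
position: [0.2134, 0.5606, 0.231]
eef_rot: [[-0.001, 1.0, -0.0], [1.0, 0.001, -0.0], [-0.0, -0.0, -1.0]]
force: [-0.2, -0.6, -0.4]
opening: 0.0852
grip_force: 0.0
t: 1.7
position: [0.4156, 0.401, 0.2312]
eef_rot: [[-0.007, 1.0, -0.0], [1.0, 0.007, -0.0], [-0.0, -0.0, -1.0]]
force: [0.3, -0.1, 0.2]
opening: 0.0852
grip_force: 0.0
meter (array([0.44217788, 0.25013233, 0.2157683 ]), np.float64(0.0023144328481239256)) [ 0.67  0.07  1.55 -0.    1.52  0.67]
```

View pics/n1.png

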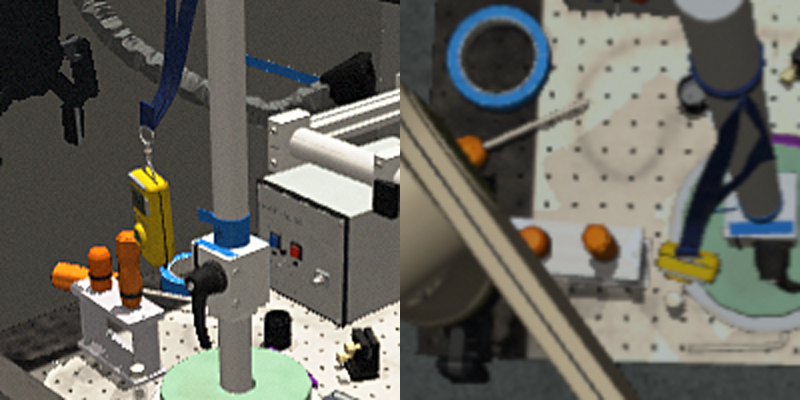

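The spare orange and purple drivers, neither of them part of the job, have toppled by themselves. The orange one now lies behind the stand at top crop (470,150). The two drivers in the stand at (535,240) and (600,240) and the vial at (675,300) are unchanged. Before descending I'll check the calibration against the arm.

Run:
```python
from h import *
s=cam("scene");t=cam("top"); p=observe()["position"]
print(proj(s,p),proj(t,p),proj(t,[.468,.333,.16]),proj(s,[.468,.333,.164]),proj(s,[.468,.333,.08]))
im=t["color"]
for n,c in(("scene",s),("top",t)):
    h=cv2.cvtColor(c["color"],cv2.COLOR_BGR2HSV); m=cv2.inRange(h,(3,150,60),(20,255,255)); k,_,st,ce=cv2.connectedComponentsWithStats(m)
    for i in range(1,k):
        if st[i,4]>40: print(n,st[i],ce[i].round(1))
```

```text
[187.0573099  142.41476549] [201.83754654 290.50555747] [241.63270647 269.3896134 ] [232.00455994 175.97336658] [235.02174722 212.44849311]
scene [422  50  11  11  76] [427.1  54.5]
scene [196 175  46  32 684] [222.5 192.5]
scene [215 199  11   7  57] [220.1 202.1]
top [374 108   9   8  54] [378.4 111.4]
top [190 231  13  13 111] [196.1 236.2]
top [214 265  12  11  93] [219.5 270.1]
top [239 264  12  13 104] [244. 270.]
```

```bash
python3 -m handwheel '-23 17.5 0 0 0 0 1;-23 17.5 0 0 0 0 1;-22 17.5 0 0 0 0 1;0 0 0 0 0 0 1'; python3 -m handwheel '0 0 20 0 0 0 1;0 0 20 0 0 0 1;0 0 20 0 0 0 1;0 0 20 0 0 0 1;0 0 20 0 0 0 1;0 0 5 0 0 0 1;0 0 0 0 0 0 1'
```

```text
t: 2.23
position: [0.4692, 0.3322, 0.2312]
eef_rot: [[-0.005, 1.0, 0.001], [1.0, 0.005, -0.001], [-0.001, 0.001, -1.0]]
force: [0.6, -0.5, -0.3]
opening: 0.0854
grip_force: 0.0
t: 2.82
position: [0.4653, 0.3348, 0.1242]
eef_rot: [[-0.008, 1.0, -0.004], [1.0, 0.008, -0.002], [-0.002, -0.004, -1.0]]
force: [-0.6, -0.5, -0.1]
opening: 0.0853
grip_force: 0.0
```

```bash
python3 -m handwheel '-1 3 0 0 0 0 1;0 0 0 0 0 0 1'; python3 -m handwheel '0 0 0 0 0 0 0;0 0 0 0 0 0 -0.3;0 0 0 0 0 0 -1;0 0 0 0 0 0 -1;0 0 0 0 0 0 -1;0 0 0 0 0 0 -1;0 0 0 0 0 0 -1;0 0 0 0 0 0 -1' 40
python3 - <<'E'
from h import *
s=cam("scene");t=cam("top");o=observe()
print(o["position"].round(4),o["q"].round(2))
a=cv2.resize(s["color"][100:260,170:330],(400,400),interpolation=2);b=cv2.resize(t["color"][200:320,190:310],(400,400),interpolation=2)
cv2.imwrite("pics/n2.png",np.hstack([a,b]))
E
```

```text
t: 2.98
position: [0.4716, 0.3344, 0.1282]
eef_rot: [[-0.008, 1.0, 0.002], [1.0, 0.008, 0.001], [0.001, 0.002, -1.0]]
force: [-0.1, 0.4, 0.4]
opening: 0.0857
grip_force: 0.0
t: 3.65
position: [0.4702, 0.3337, 0.1265]
eef_rot: [[-0.007, 1.0, -0.001], [1.0, 0.007, 0.0], [0.0, -0.001, -1.0]]
force: [-4.5, 0.8, 5.1]
opening: 0.0242
grip_force: 39.3
[0.4702 0.3337 0.1265] [0.53 0.14 1.67 0.   1.33 0.52]
```

View pics/n2.png

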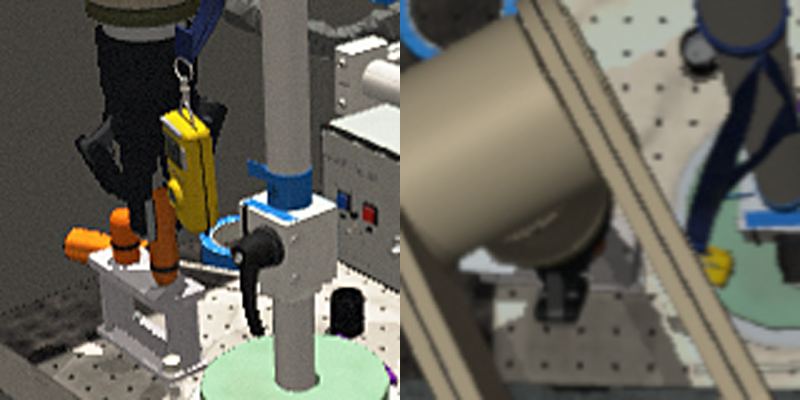

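The long driver is between the pads (opening 24 mm), still upright in its hole, and the stubby and vial are untouched. Next I'll lift it and carry it round on the robot side.

```bash
python3 -m handwheel '0 0 -10 0 0 0 -1;0 0 -16 0 0 0 -1;0 0 -16 0 0 0 -1;0 0 -16 0 0 0 -1;0 0 -16 0 0 0 -1;0 0 -16 0 0 0 -1;0 0 0 0 0 0 -1';  python3 -m handwheel '0 -31 0 0 0 0 -1;0 -31 0 0 0 0 -1;0 -31 0 0 0 0 -1;0 -31 0 0 0 0 -1;0 0 0 0 0 0 -1;-38 1 0 0 0 0 -1;-38 1 0 0 0 0 -1;-38 1 0 0 0 0 -1;-38 1 0 0 0 0 -1;-38 1 0 0 0 0 -1;-38 1 0 0 0 0 -1;-38 1 0 0 0 0 -1'
python3 -m handwheel '-34 2 0 0 0 0 -1;0 30 0 0 0 0 -1;0 0 0 0 0 0 -1;0 0 0 0 0 0 -1'
```

```text
t: 4.33
position: [0.4727, 0.3344, 0.2209]
eef_rot: [[-0.007, 1.0, 0.006], [1.0, 0.007, 0.003], [0.003, 0.006, -1.0]]
force: [0.2, -0.0, -0.2]
opening: 0.0242
grip_force: 39.1
t: 5.33
position: [0.3552, 0.0649, 0.2159]
eef_rot: [[-0.007, 1.0, 0.001], [1.0, 0.007, -0.0], [-0.0, 0.001, -1.0]]
force: [1.1, -0.1, -0.7]
opening: 0.0243
grip_force: 39.5
t: 5.67
position: [0.3879, 0.032, 0.2151]
eef_rot: [[-0.004, 1.0, -0.002], [1.0, 0.004, -0.0], [-0.0, -0.002, -1.0]]
force: [0.5, 0.0, -1.0]
opening: 0.0243
grip_force: 39.5
```

```bash
python3 -m handwheel '-7 16 0 0 0 0 -1;0 16 0 0 0 0 -1;0 0 15 0 0 0 -1;0 0 10 0 0 0 -1;0 0 0 0 0 0 -1;0 0 0 0 0 0 -1'
python3 - <<'E'
from h import *
s=cam("scene");o=observe()
p=o["position"];print(p.round(4))
print(proj(s,p-[0,0,.1185]),proj(s,p-[0,0,.0465]),"hole",proj(s,[.4203,.0244,.064]),proj(s,[.418,.0246,.064]))
cv2.imwrite("pics/s3.png",s["color"])
cv2.imwrite("pics/n3.png",cv2.resize(s["color"][220:330,270:390],(780,715)[0:2] if 0 else (648,594),interpolation=2))
E
```

```text
t: 6.17
position: [0.4185, 0.0267, 0.1904]
eef_rot: [[-0.008, 1.0, -0.002], [1.0, 0.008, 0.0], [0.0, -0.002, -1.0]]
force: [-0.6, 0.1, -0.5]
opening: 0.0246
grip_force: 39.6
[0.4191 0.0266 0.1912]
[320.14014343 286.95339792] [320.34879231 251.5252596 ] hole [321.51660419 291.32407136] [320.48053825 291.83080568]
```

View pics/n3.png

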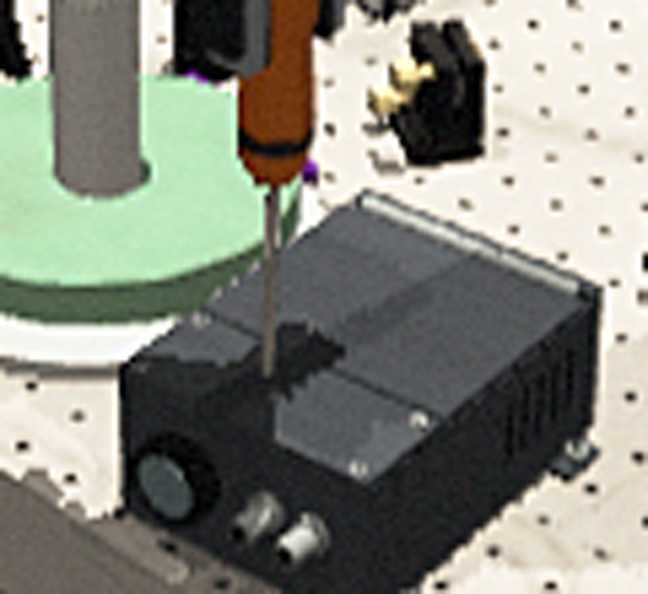

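The tip is at scene (319.4,289.6), a little above the box top, and the hole is in shadow here. I'll get the hole from the first scene image instead.

Run:
```python
from h import *
im=cv2.imread("pics/scene0.png")
print(im.sum(2)[285:298,312:332]);
r=im.astype(int); print((r[:,:,2]-r[:,:,0])[285:298,312:332])
s3=cv2.imread("pics/s3.png"); r3=s3.astype(int);print((r3[:,:,2]-r3[:,:,0])[280:300,312:328])
```

```text
[[294 302 304 307 316 305 328 304 331 310 311 257 193 229 253 276 320 333
  321 315]
 [307 294 305 306 322 311 313 320 310 319 318 333 323 263 210 171 250 269
  318 328]
 [307 301 293 285 289 298 307 317 329 305 330 314 335 334 313 282 196 199
  271 248]
 [319 315 317 327 294 311 301 310 309 302 304 318 315 316 309 315 334 264
  211 209]
 [319 316 326 331 307 308 296 310 307 325 311 325 305 315 316 337 311 319
  335 325]
 [322 334 320 326 311 313 324 313 289 296 266 327 324 312 317 314 306 319
  312 326]
 [317 321 330 317 334 323 306 235 209 206 119 243 311 310 309 317 318 311
  321 312]
 [315 323 316 305 334 321 258 119 183 139 124 156 262 309 316 302 302 317
  310 319]
 [326 328 315 314 314 307 245  67 145 194 208 111 262 324 301 294 321 309
  315 312]
 [325 309 298 324 315 323 314 216 200 208 316 229 322 334 327 302 317 305
  317 316]
 [326 311 312 316 304 319 333 324 333 292 328 338 329 332 319 321 323 312
  309 301]
 [294 329 319 319 322 328 311 304 321 325 309 315 319 319 324 309 325 340
  339 323]
 [225 297 310 326 312 323 305 309 320 323 317 300 307 309 315 311 324 313
  322 
[... 1752 characters left out ...]
   1   0  -5   2  -4   0  -8]
 [ -5   1  -2  -3  -1  -6  -5  -2  -6  -3  -5  -3  -4  -2  -5  -6]
 [ -6  -3  -2  -4  -3  -2  -1  -3  -6  -4  -4  -8  -6  -1  -1  -8]
 [ -7  -4  -2  -2  -6  -2  -1  -3  -1   0   0   1  -5  -6  -7  -9]
 [ -2  -1  -5  -4  -2  -2  -3  -4   3   0   6  -4  -5  -7  -4  -6]
 [ -4  -1   0  -2   1  -5  -1   0  -3   0   1  -6  -2  -8  -5  -8]
 [ -6  -3  -4   0  -4  -3  -7  -3  -5  -5  -6  -9  -5  -6  -6  -7]
 [  4  -4   1  -2  -2  -1  -1  -5  -3  -6  -6  -5  -6  -7  -7  -4]
 [ -1  -2  -4   1  -1  -4  -3   2  -4 -10 -10  -5  -6  -5  -6  -5]
 [  2  -2   4  -2   1  -9  -3  -6  -3  -1  -5  -4  -7  -7  -4  -5]
 [ -2  -7  -5   1  -3   0  -5  -4  -6  -8  -3  -4  -6  -8  -4  -5]]
```

```bash
python3 -m handwheel '-2.2 1.8 0 0 0 0 -1;0 0 2 0 0 0 -1;0 0 0 0 0 0 -1;0 0 0 0 0 0 -1;0 0 0 0 0 0 -1'
python3 - <<'E'
from h import *
s=cam("scene");print("hole scene",onz(s,321,292.4,.064))
for i in range(1):
    o=observe();print(o["position"].round(4),o["force"].round(1))
r=s["color"].astype(int);w=(r[:,:,2]-r[:,:,0])[278:298,314:328];print(w)
E
```

```text
t: 6.63
position: [0.4216, 0.024, 0.1895]
eef_rot: [[-0.007, 1.0, 0.0], [1.0, 0.007, -0.0], [-0.0, 0.0, -1.0]]
force: [-0.2, 0.1, -0.8]
opening: 0.024
grip_force: 39.6
hole scene [0.4175027  0.02281477 0.064     ]
[0.4216 0.024  0.1895] [ 0.2  0.3 -1.4]
[[ -9  -3  -3  -4  -1  -5  -4   9  16  17  -7  -9  -1  -6]
 [ -4  -5  -5  -1  -4  -4  -4  11  12  12  -7  -6   2  -8]
 [ -1  -3  -5   0  -4  -7   0  10  11   3  -4  -3  -3  -6]
 [ -2  -2  -2  -4  -5   0  -4  14  13   0  -4  -3  -5  -5]
 [ -8  -4  -7  -6  -6  -2  -3   7  11   6  -2  -2   0  -8]
 [ -3  -5  -4 -10   3  -6  -5   8  18   3  -6  -6   1   3]
 [ -6  -6  -8  -5  -1  -4  -4  10  14  -1  -4  -8  -2  -5]
 [ -9  -7  -4  -3   1  -5  -1  11  14   1  -1  -4  -5  -2]
 [  1  -4  -7  -1  -5  -1  -1  18  11  -3  -5  -3  -3   0]
 [ -4  -3  -3  -3  -8  -6  -2  19  14  -2   0  -5  -2  -5]
 [  0   0 -11  -3  -1   0  -1  17  17  -6  -6  -3  -5   0]
 [  4  -5  -2  -5  -3  -1  -5  10   8  -1   2  -1  -3  -2]
 [ -3  -3  -2   1   0  -2   0   2  -2   1  -6  -1  -9  -1]
 [ -5   2   0  -3  -5  -3  -3  -5  -6  -3   0  -4  -2  -8]
 [ -6   2  -1  -1   1   1   1   3  -1   1  -4  -6  -3  -8]
 [  1  -8  -2  -3  -3   2  -3   1   3  -5  -4  -9 -10  -6]
 [ -2  -1  -7   1  -3  -5  -1  -2   5  -3  -4  -7  -6  -3]
 [  1   0  -5  -2  -5  -7  -3  -3  -6  -2  -5  -6  -7  -6]
 [  0  -2  -2  -3   3  -3  -2   0  -3  -3  -8  -5  -5  -8]
 [  1  -5  -1   2  -6  -7  -3  -4  -6  -2  -6  -7  -8  -8]]
```

```bash
for i in 1; do python3 -m handwheel '0.3 -0.3 3 0 0 0 -1;0 0 2 0 0 0 -1;0 0 0 0 0 0 -1;0 0 0 0 0 0 -1' | grep -E 'pos|force'; python3 -m handwheel '0 0 3 0 0 0 -1;0 0 0 0 0 0 -1;0 0 0 0 0 0 -1'| grep -E 'pos|force'; done
```

```text
position: [0.421, 0.0243, 0.184]
force: [-1.0, 0.1, -0.1]
grip_force: 39.6
position: [0.4211, 0.0243, 0.181]
force: [-0.8, 0.5, -0.8]
grip_force: 39.6
```

```bash
python3 -m handwheel '0 0 3 0 0 0 -1;0 0 0 0 0 0 -1;0 0 0 0 0 0 -1' | grep -E 'pos|force'; python3 -m handwheel '0 0 3 0 0 0 -1;0 0 0 0 0 0 -1;0 0 0 0 0 0 -1'| grep -E 'pos|force'
python3 - <<'E'
from h import *
s=cam("scene")
r=s["color"].astype(int);w=(r[:,:,2]-r[:,:,0])[284:300,314:328];print(w)
E
```

```text
position: [0.4211, 0.0243, 0.1781]
force: [0.4, -0.0, -0.6]
grip_force: 39.6
position: [0.4211, 0.0243, 0.1751]
force: [0.5, -0.0, -0.6]
grip_force: 39.6
[[ -3  -7  -7  -4  -3  -5   0  15  13   1  -5  -6  -5  -2]
 [ -6  -3  -7  -4  -1  -2   0  14  14   4  -3   0  -3  -5]
 [ -4   0  -3  -2  -2   2  -3  12  13  -2  -9  -4  -5  -2]
 [ -4  -3  -6   4  -1  -6   7  15  13 -11  -3  -4   5  -1]
 [  0  -5  -3  -5  -9  -2   0  15  14  -8  -2  -4  -3   1]
 [ -1  -2  -1  -1  -3  -2   0  15  14  -4  -2   0  -1   3]
 [ -1  -1   3  -5  -2  -3   2  13  15  -6  -1  -2   0  -3]
 [ -2  -8  -2  -2  -4   0   4  15  15  -3  -7  -6  -7  -4]
 [-12  -1  -3  -6   3  -7   5  13  10  -4  -1  -6  -8  -9]
 [ -2   1   0  -2  -4  -2   7  16  31  -7  -2  -7  -3  -4]
 [ -5  -5  -3  -1  -6  -2   0  13  49 -10  -8  -2  -5  -6]
 [ -4  -3   1   2  -3  -2  -1  -3  -3  -4  -8 -10  -9  -7]
 [ -6   0  -4  -4  -5  -1  -5  -2  -7  -2  -4  -5  -5  -6]
 [ -4  -3   0   1  -7  -3   1  -6   4  -5  -4  -6  -5  -6]
 [ -3  -6   1  -5   2  -3  -7  -6  -3  -4  -3  -5  -7  -4]
 [ -1  -4  -1  -6  -4   1  -5   0  -4  -1 -10  -3  -6  -6]]
```

```bash
python3 -m handwheel '0 0 4 0 0 0 -1;0 0 4 0 0 0 -1;0 0 4 0 0 0 -1;0 0 0 0 0 0 -1' | grep -E 'pos|force'; python3 -m handwheel '0 0 5 0 0 0 -1;0 0 5 0 0 0 -1;0 0 5 0 0 0 -1;0 0 0 0 0 0 -1;0 0 0 0 0 0 -1'| grep -E 'pos|force'
```

```text
position: [0.4205, 0.0243, 0.162]
force: [1.0, 0.5, -1.2]
grip_force: 39.6
position: [0.4208, 0.0243, 0.1477]
force: [-0.2, -0.1, -0.7]
grip_force: 39.6
```

```bash
python3 -m handwheel '0 0 3 0 0 0 -1;0 0 3 0 0 0 -1;0 0 3 0 0 0 -1;0 0 2 0 0 0 -1;0 0 1 0 0 0 -1;0 0 0 0 0 0 -1' | grep -E 'pos|force'; python3 -m handwheel '0 0 0 0 0 0 -1;0 0 0 0 0 0 -1;0 0 0 0 0 0 -1;0 0 0 0 0 0 -1;0 0 0 0 0 0 -1;0 0 0 0 0 0 -1'| grep -E 'pos|force'
python3 - <<'E'
from h import *
s=cam("scene");cv2.imwrite("pics/n4.png",cv2.resize(s["color"][200:330,260:400],(700,650)[0:2] if 0 else (630,585),interpolation=2))
E
```

```text
position: [0.4215, 0.0243, 0.1364]
force: [0.1, -0.3, 2.4]
grip_force: 39.6
position: [0.4213, 0.0243, 0.1364]
force: [0.8, -0.0, 2.0]
grip_force: 39.5
```

View pics/n4.png

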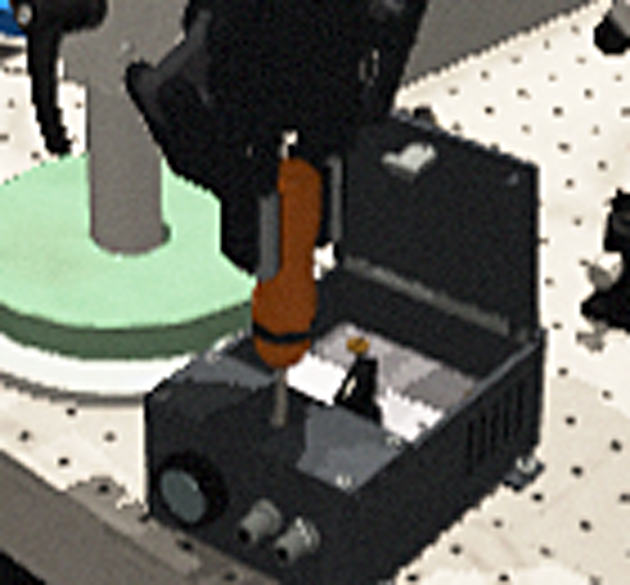

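The cover stands open and the driver shaft is in the hole; the selector bar shows at crop (360,385). Next I'll withdraw and carry the driver back to the stand.

```bash
python3 -m handwheel '0 0 -8 0 0 0 -1;0 0 -16 0 0 0 -1;0 0 -16 0 0 0 -1;0 0 -16 0 0 0 -1;0 0 -16 0 0 0 -1;0 0 -12 0 0 0 -1;0 0 0 0 0 0 -1;0 -33 0 0 0 0 -1;0 -33 0 0 0 0 -1;0 0 0 0 0 0 -1' | grep -E 'pos|force'; python3 -m handwheel '38 0 0 0 0 0 -1;38 0 0 0 0 0 -1;38 0 0 0 0 0 -1;38 0 0 0 0 0 -1;38 0 0 0 0 0 -1;38 0 0 0 0 0 -1;38 0 0 0 0 0 -1;38 0 0 0 0 0 -1;0 0 0 0 0 0 -1;0 0 0 0 0 0 -1'
```

```text
position: [0.3507, 0.0241, 0.2185]
force: [-0.0, -0.4, -0.5]
grip_force: 39.5
t: 11.28
position: [0.352, 0.329, 0.2185]
eef_rot: [[-0.01, 1.0, -0.003], [1.0, 0.01, -0.002], [-0.002, -0.003, -1.0]]
force: [-0.2, 0.1, -0.6]
opening: 0.0243
grip_force: 39.5
```

```bash
python3 -m handwheel '3.5 30 0 0 0 0 -1;0 30 0 0 0 0 -1;0 30 0 0 0 0 -1;0 28 0 0 0 0 -1;0 0 0 0 0 0 -1;0 0 0 0 0 0 -1;0 0 0 0 0 0 -1;0 0 0 0 0 0 -1'
```

```text
t: 11.95
position: [0.4704, 0.3316, 0.2202]
eef_rot: [[-0.007, 1.0, -0.0], [1.0, 0.007, -0.0], [-0.0, -0.0, -1.0]]
force: [0.0, 0.1, -0.6]
opening: 0.0244
grip_force: 39.6
```

```bash
python3 -m handwheel '2.1 0 6 0 0 0 -1;0 0 8 0 0 0 -1;0 0 0 0 0 0 -1;0 0 0 0 0 0 -1;0 0 0 0 0 0 -1' | grep -E 'pos|force'; python3 -m handwheel '0 0 4 0 0 0 -1;0 0 4 0 0 0 -1;0 0 4 0 0 0 -1;0 0 0 0 0 0 -1;0 0 0 0 0 0 -1'| grep -E 'pos|force'
```

```text
position: [0.4707, 0.3343, 0.206]
force: [-0.9, -0.1, -1.2]
grip_force: 39.6
position: [0.4708, 0.334, 0.1936]
force: [-0.1, 0.1, -0.8]
grip_force: 39.8
```

```bash
python3 -m handwheel '0 0 8 0 0 0 -1;0 0 8 0 0 0 -1;0 0 8 0 0 0 -1;0 0 8 0 0 0 -1;0 0 0 0 0 0 -1' | grep -E 'pos|force'; python3 -m handwheel '0 0 8 0 0 0 -1;0 0 8 0 0 0 -1;0 0 8 0 0 0 -1;0 0 6 0 0 0 -1;0 0 3 0 0 0 -1;0 0 0 0 0 0 -1;0 0 0 0 0 0 -1'| grep -E 'pos|force'
```

```text
position: [0.47, 0.3335, 0.1593]
force: [0.7, 0.3, -0.8]
grip_force: 39.8
position: [0.4705, 0.3341, 0.1284]
force: [-3.6, 0.5, -2.7]
grip_force: 40.1
```

```bash
python3 -m handwheel '0 0 0 0 0 0 0;0 0 0 0 0 0 0.3;0 0 0 0 0 0 1;0 0 0 0 0 0 1;0 0 0 0 0 0 1;0 0 0 0 0 0 1' | grep -E 'pos|force|open';python3 -m handwheel '0 0 -10 0 0 0 1;0 0 -16 0 0 0 1;0 0 -16 0 0 0 1;0 0 -16 0 0 0 1;0 0 -16 0 0 0 1;0 0 -16 0 0 0 1;0 -36 0 0 0 0 1;0 -36 0 0 0 0 1;0 -36 0 0 0 0 1;0 0 0 0 0 0 1'| grep -E 'pos|force'
python3 - <<'E'
from h import *
s=cam("scene");t=cam("top")
a=cv2.resize(s["color"][150:270,190:310],(400,400),interpolation=2);b=cv2.resize(t["color"][240:320,345:425],(400,400),interpolation=2)
cv2.imwrite("pics/n5.png",np.hstack([a,b]));cv2.imwrite("pics/t5.png",t["color"]);cv2.imwrite("pics/s5.png",s["color"])
E
```

```text
position: [0.4714, 0.3343, 0.1296]
force: [-0.7, 0.0, -0.5]
opening: 0.0851
grip_force: 0.0
position: [0.3579, 0.3333, 0.2192]
force: [-0.6, -0.5, -0.1]
grip_force: 0.0
```

View pics/n5.png

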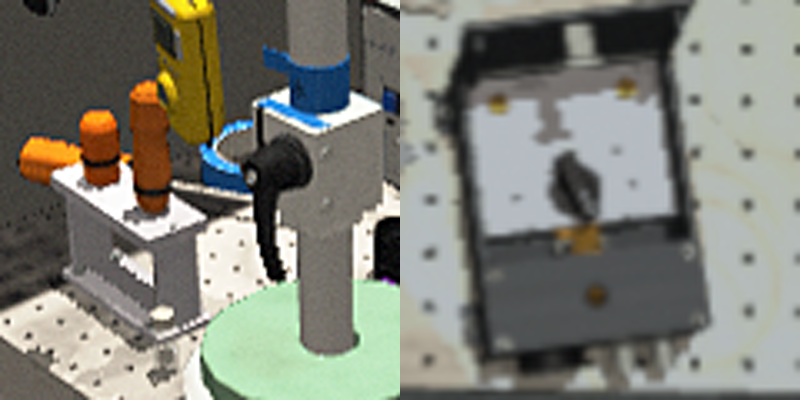

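The long driver stands in its hole, with the stubby and vial unmoved. The cover is fully open and the selector bar is at top (380,277), leaning counter-clockwise. I'll measure it.

Run:
```python
from h import *
t=cam("top");im=cv2.imread("pics/t5.png");g=im.max(2)
roi=g[266:287,361:395]; 
m=(roi<130).astype(np.uint8); k,l,st,ce=cv2.connectedComponentsWithStats(m)
for i in range(1,k):
    if st[i,4]>15:print(st[i],ce[i]+[361,266],onz(t,*(ce[i]+[361,266]),.045).round(4))
i=np.argmin([np.hypot(*(ce[j]+[361,266]-[380,277])) if st[j,4]>15 else 99 for j in range(k)])
ys,xs=np.where(l==i); P=np.array([onz(t,x+361,y+266,.050)[:2] for x,y in zip(xs,ys)]); print(P.mean(0)); 
w,v=np.linalg.eigh(np.cov(P.T)); print(w,np.arctan2(v[1,1],v[0,1]))
for r in roi: print(' '.join(f'{x:3d}' for x in r))
```

```text
[ 14   4  20  17 161] [382.01863354 279.72049689] [0.4646 0.0269 0.045 ]
[0.46410078 0.02736475]
[4.68836579e-05 1.89636861e-04] 0.8496871596353821
193 193 193 194 194 193 193 193 193 193 187 157 127 120 119 119 123 130 167 190 193 193 194 193 193 193 193 193 193 194 193 193 193 193
193 193 193 193 193 193 193 193 193 190 165 130 120 119 124 129 128 132 168 191 193 193 193 193 193 193 194 193 193 193 194 193 193 193
192 193 193 193 194 193 193 193 194 193 188 158 132 132 162 184 186 186 189 192 193 193 193 194 193 192 190 189 191 193 193 193 193 193
191 193 193 193 193 193 193 193 193 194 193 189 187 187 190 191 184 178 178 186 192 192 193 194 193 191 173 163 181 191 194 193 193 193
191 193 193 193 193 194 193 193 194 193 193 193 193 193 190 178 143 104 107 160 188 193 193 194 193 190 165 149 176 192 193 193 193 193
189 193 193 193 193 193 193 193 194 193 193 193 193 190 165 116  76  61  73 144 184 192 192 193 193 193 190 188 191 193 193 193 192 193
189 193 193 193 194 193 193 193 192 193 194 193 193 188 142  67  50  56  62  98 155 182 190 192 194 193 192 193 193 192 193 193 193 193

[... 1203 characters left out ...]
 192 192 192 192 192
153 190 193 193 193 193 193 193 193 193 193 193 193 192 186 149 105  78  52  34  47  76  98 103 163 190 192 191 184 179 182 180 179 179
148 187 192 193 194 193 193 193 193 193 193 193 193 192 192 188 182 152 106  71  47  40  64 116 163 176 177 172 141 111 128 125 116 113
126 170 190 193 193 192 193 193 192 189 187 190 192 189 185 182 180 172 135 100  71  60  92 115 111  99  91  80  65  54  58  58  60  60
119 165 187 191 192 189 185 183 180 165 153 166 174 161 136 132 136 125 105  88  79  81 101  88  61  49  48  45  47  48  48  52  67  73
101 147 174 178 177 164 137 121 115  94  74  72  72  66  74  99 136 143 115  96  92 110 119  95  65  52  50  49  61  65  66  67  69  68
```

Run:
```python
from h import *
t=cam("top")
for p,z in(((380.3,277.2),.053),((380,277.5),.032),((378.7,270.3),.053),((382.5,284),.053)): print(onz(t,*p,z).round(4))
# predicted from hole + yaw
for yaw in(.12,.14,.16):
    o=np.array([.4207,.0244]); c,s=np.cos(yaw),np.sin(yaw); print(yaw,o+52*np.array([c,s])/1000, proj(t,[*(o+.052*np.array([c,s])),.053]), [proj(t,[*(o+.052*np.array([c,s])+k*.016*np.array([np.cos(yaw+.31),np.sin(yaw+.31)])),.053]).round(1) for k in(1,-1)])
o=observe();print(o["position"],o["q"].round(2))
```

```text
[0.4695 0.0316 0.053 ]
[0.4712 0.0305 0.032 ]
[0.4852 0.0353 0.053 ]
[0.454  0.0265 0.053 ]
0.12 [0.47232605 0.03062503] [380.72454349 275.95086547] [array([377.8, 269.6]), array([383.6, 282.4])]
0.14 [0.47219123 0.03165624] [380.27169525 276.0021465 ] [array([377.3, 269.7]), array([383.3, 282.4])]
0.16 [0.47203582 0.03268455] [379.82002256 276.06244937] [array([376.7, 269.8]), array([383. , 282.4])]
[0.36390359 0.33373446 0.2202905 ] [ 0.64 -0.16  1.79 -0.    1.5   0.63]
```

```bash
python3 -m handwheel '-38 0 0 0 0 0 1;-38 0 0 0 0 0 1;-38 0 0 0 0 0 1;-38 0 0 0 0 0 1;-38 0 0 0 0 0 1;-38 0 0 0 0 0 1;-38 0 0 0 0 0 1;-36 0 0 0 0 0 1;0 0 0 0 0 0 0'|grep -E 'pos';  python3 -m handwheel '0 0 0 0 0 0.123 -0.45;0 0 0 0 0 0.123 -0.45;0 0 0 0 0 0.123 -0.45;0 0 0 0 0 0.123 -0.45;0 0 0 0 0 0.123 -0.45;0 0 0 0 0 0.123 -0.45;0 0 0 0 0 0.123 -0.45;0 0 0 0 0 0.123 -0.45;0 0 0 0 0 0.123 -0.45;0 0 0 0 0 0.123 -0.45;0 0 0 0 0.06 0 -0.45;0 0 0 0 0 0 -0.45'
```

```text
position: [0.3661, 0.0252, 0.2202]
t: 17.07
position: [0.3657, 0.0313, 0.2198]
eef_rot: [[0.939, 0.34, 0.059], [0.339, -0.94, 0.021], [0.062, 0.0, -0.998]]
force: [-0.2, 1.0, 0.7]
opening: 0.0236
grip_force: 0.0
```

```bash
python3 -m handwheel '25.4 9 1.6 0 0 0 -0.45;25.4 9 1.6 0 0 0 -0.45;25.4 9 1.6 0 0 0 -0.45;25.4 9 1.6 0 0 0 -0.45;0 0 0 0 0 0 -0.45;0 0 0 0 0 0 -0.45;0 0 0 0 0 0 -0.45;0 0 0 0 0 0 -0.45'
```

```text
t: 17.73
position: [0.4729, 0.0323, 0.2192]
eef_rot: [[0.938, 0.341, 0.056], [0.34, -0.94, 0.02], [0.06, 0.0, -0.998]]
force: [-0.3, 0.2, 0.4]
opening: 0.0234
grip_force: 0.0
```

```bash
python3 -m handwheel '-1.2 0 20 0 0 0 -0.45;-1.2 0 20 0 0 0 -0.45;-1.2 0 20 0 0 0 -0.45;-1.2 0 20 0 0 0 -0.45;-1.2 0 20 0 0 0 -0.45;0 0 0 0 0 0 -0.45;0 0 0 0 0 0 -0.45'|grep -E 'pos|force'; python3 -m handwheel '-0.9 0 15 0 0 0 -0.45;-0.9 0 15 0 0 0 -0.45;-0.9 0 15 0 0 0 -0.45;-0.2 0 4 0 0 0 -0.45;0 0 0 0 0 0 -0.45;0 0 0 0 0 0 -0.45;0 0 0 0 0 0 -0.45'|grep -E 'pos|force'
python3 - <<'E'
from h import *
s=cam("scene");cv2.imwrite("pics/n6.png",cv2.resize(s["color"][210:320,270:400],(780,660),interpolation=2)[:600])
E
```

```text
position: [0.472, 0.0324, 0.1186]
force: [-0.8, -0.1, 0.9]
grip_force: 0.0
position: [0.4744, 0.0323, 0.0716]
force: [0.5, -0.2, 0.9]
grip_force: 0.0
```

View pics/n6.png

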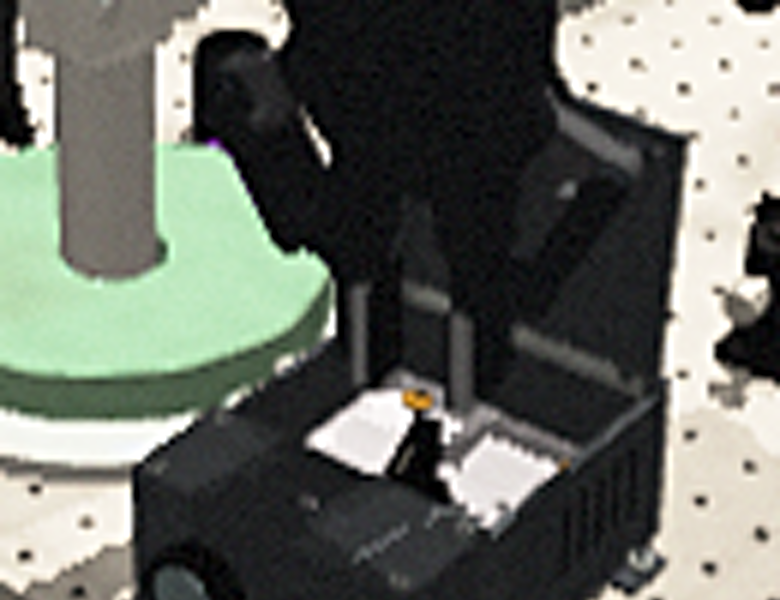

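The two fingertips, at crop (360,385) and (460,405), straddle the bar at (415,455) and clear the cover. I'll lower onto it.

```bash
python3 -m handwheel '-1.5 0 8 0 0 0 -0.45;-0.5 0 8 0 0 0 -0.45;0 0 0 0 0 0 -0.45;0 0 0 0 0 0 -0.45'|grep -E 'pos|force'; python3 -m handwheel '-0.5 0 6 0 0 0 -0.45;-0.5 0 6 0 0 0 -0.45;-0.3 0 4 0 0 0 -0.45;0 0 0 0 0 0 -0.45;0 0 0 0 0 0 -0.45'|grep -E 'pos|force'
```

```text
position: [0.4712, 0.032, 0.0525]
force: [0.6, -0.5, -0.4]
grip_force: 0.0
position: [0.4715, 0.0319, 0.037]
force: [-0.4, -0.1, -0.0]
grip_force: 0.0
```

```bash
python3 -m handwheel '0 0 0 0 0 0 -1;0 0 0 0 0 0 -1;0 0 0 0 0 0 -1;0 0 0 0 0 0 -1;0 0 0 0 0 0 -1;0 0 0 0 0 0 -1' 50
```

```text
t: 20.2
position: [0.4719, 0.0323, 0.0378]
eef_rot: [[0.938, 0.341, 0.056], [0.341, -0.94, 0.021], [0.06, -0.001, -0.998]]
force: [-3.0, 3.4, 2.4]
opening: 0.008
grip_force: 47.4
```

```bash
python3 -m handwheel '0 0 0 0 0 0.08 -1;0 0 0 0 0 0.08 -1;0 0 0 0 0 0.08 -1;0 0 0 0 0 0.08 -1;0 0 0 0 0 0.08 -1;0 0 0 0 0 0.08 -1;0 0 0 0 0 0 -1;0 0 0 0 0 0 -1'; python3 -m handwheel '0 0 0 0 0 0 -0.55;0 0 0 0 0 0 -0.55;0 0 0 0 0 0 -0.55;0 0 0 0 0 0 -0.55'
```

```text
t: 20.87
position: [0.472, 0.0316, 0.038]
eef_rot: [[0.99, -0.132, 0.057], [-0.133, -0.991, 0.02], [0.053, -0.027, -0.998]]
force: [-4.6, 1.3, 5.5]
opening: 0.0071
grip_force: 66.5
t: 21.2
position: [0.4721, 0.0317, 0.0376]
eef_rot: [[0.99, -0.131, 0.057], [-0.132, -0.991, 0.02], [0.054, -0.027, -0.998]]
force: [-0.7, -1.0, 0.3]
opening: 0.0188
grip_force: 0.0
```

```bash
python3 -m handwheel '0.4 -0.2 -8 0 0 0 -0.55;1.1 -0.5 -20 0 0 0 -0.55;1.1 -0.5 -20 0 0 0 -0.55;1.1 -0.5 -20 0 0 0 -0.55;1.1 -0.5 -20 0 0 0 -0.55;1.1 -0.5 -20 0 0 0 -0.55;1.1 -0.5 -20 0 0 0 -0.55;1.1 -0.5 -20 0 0 0 -0.55;1.1 -0.5 -8 0 0 0 -1;0 0 0 0 0 0 -1' | grep -E "pos|force";python3 -m handwheel '0 0 0 0 -0.06 0 -1;0 0 0 0 0 -0.09 -1;0 0 0 0 0 -0.09 -1;0 0 0 0 0 -0.09 -1;-35 0 0 0 0 0 -1;-35 0 0 0 0 0 -1;-35 0 0 0 0 0 -1;0 0 0 0 0 0 -1;0 0 0 0 0 0 -1'
python3 - <<'E'
from h import *
s=cam("scene");t=cam("top")
a=cv2.resize(s["color"][220:320,280:380],(400,400),interpolation=2);b=cv2.resize(t["color"][240:320,345:425],(400,400),interpolation=2)
cv2.imwrite("pics/n7.png",np.hstack([a,b]))
E
```

```text
position: [0.4745, 0.0316, 0.1969]
force: [-0.3, -0.2, 0.8]
grip_force: 0.0
t: 22.78
position: [0.3674, 0.0171, 0.1927]
eef_rot: [[0.991, 0.137, -0.003], [0.137, -0.99, 0.028], [0.001, -0.028, -1.0]]
force: [0.8, -0.6, 0.3]
opening: 0.0003
grip_force: 0.0
```

View pics/n7.png

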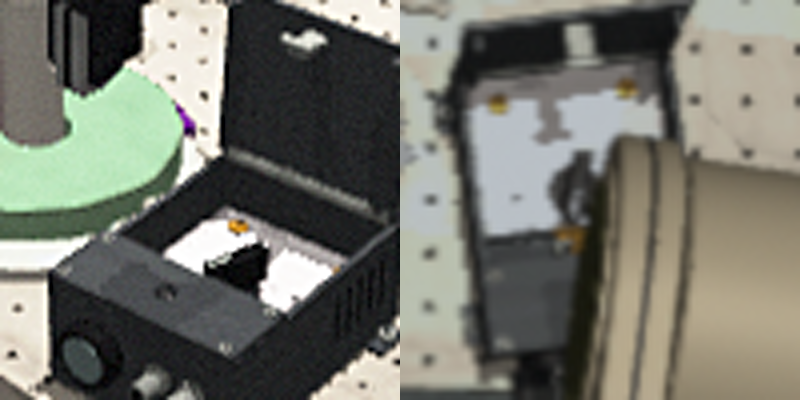

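The bar now leans clockwise (top crop (572,190), scene crop (238,262)), the cover is still open, and the tool is clear. Next I'll go over and behind the cover to push it shut.

```bash
python3 -m handwheel '33 0 0 0.028 0 0 -1;33 0 0 0 0 0 -1;33 0 0 0 0 0 -1;33 0 0 0 0 0 -1;33 0 0 0 0 0 -1;34 0 0 0 0 0 -1;0 0 0 0 0 0 -1;0 0 0 0 0 0 -1;0 0 0 0 0 0 -1'; python3 -m handwheel '0 0 20 0 0 0 -1;0 0 20 0 0 0 -1;0 0 20 0 0 0 -1;0 0 0 0 0 0 -1;0 0 0 0 0 0 -1'|grep -E "pos|force"
```

```text
t: 23.63
position: [0.566, 0.0448, 0.1923]
eef_rot: [[0.99, 0.138, -0.01], [0.139, -0.989, 0.056], [-0.002, -0.057, -0.998]]
force: [-0.7, -0.6, -0.5]
opening: 0.0002
grip_force: 0.0
position: [0.5641, 0.048, 0.1336]
force: [0.4, -0.1, 0.6]
grip_force: 0.0
```

```bash
python3 -m handwheel '0 0 0 -0.056 0 0 -1;-12 0 0 0 0 0 -1;-12 0 0 0 0 0 -1;-10 0 2 0 0 0 -1;-9 0 2 0 0 0 -1;0 0 0 0 0 0 -1;0 0 0 0 0 0 -1'; python3 -m handwheel '-7 0 2 0 0 0 -1;-6 0 2.5 0 0 0 -1;-6 0 3.5 0 0 0 -1;-6 0 3.5 0 0 0 -1;-5 0 4.5 0 0 0 -1;-5 0 5 0 0 0 -1;0 0 0 0 0 0 -1;0 0 0 0 0 0 -1'|grep -E "pos|force"
```

```text
t: 24.63
position: [0.5239, 0.042, 0.1322]
eef_rot: [[0.99, 0.138, 0.004], [0.138, -0.99, 0.001], [0.004, 0.0, -1.0]]
force: [1.1, -0.5, 0.9]
opening: 0.0001
grip_force: 0.3
position: [0.4874, 0.0372, 0.1083]
force: [0.8, 0.3, 1.0]
grip_force: 0.4
```

```bash
python3 -m handwheel '-4.5 0 5.5 0 0 0 -1;-4 0 5.5 0 0 0 -1;-5 0 5 0 0 0 -1;-4 0 4.5 0 0 0 -1;-5 0 5 0 0 0 -1;-5 0 4 0 0 0 -1;-5 0 3 0 0 0 -1;0 0 0 0 0 0 -1;0 0 0 0 0 0 -1'|grep -E "pos|force"; python3 -m handwheel '0 0 3 0 0 0 -1;0 0 3 0 0 0 -1;0 0 2 0 0 0 -1;0 0 0 0 0 0 -1;0 0 0 0 0 0 -1;0 0 0 0 0 0 -1'|grep -E "pos|force"
```

```text
position: [0.4553, 0.0327, 0.0763]
force: [-1.1, -0.4, 1.6]
grip_force: 0.5
position: [0.456, 0.0328, 0.0683]
force: [-0.3, -0.6, 0.1]
grip_force: 0.0
```

```bash
python3 -m handwheel '0 0 2 0 0 0 -1;0 0 2 0 0 0 -1;0 0 1 0 0 0 -1;0 0 0 0 0 0 -1;0 0 0 0 0 0 -1;0 0 0 0 0 0 -1'|grep -E "pos|force"; python3 -m handwheel '0 0 1 0 0 0 -1;0 0 1 0 0 0 -1;0 0 0 0 0 0 -1;0 0 0 0 0 0 -1;0 0 0 0 0 0 -1'|grep -E "pos|force"
```

```text
position: [0.4562, 0.0328, 0.0639]
force: [-3.1, 0.2, 7.6]
grip_force: 3.2
position: [0.4564, 0.0327, 0.0636]
force: [-11.8, 0.5, 25.1]
grip_force: 12.5
```

```bash
python3 -m handwheel '0 0 -3 0 0 0 -1;0 0 -5 0 0 0 -1;0 0 -15 0 0 0 -1;0 0 -20 0 0 0 -1;0 0 -20 0 0 0 -1;0 0 -20 0 0 0 -1;0 0 -20 0 0 0 -1;-30 0 -20 0 0 0 -1;-30 0 0 0 0 0 -1;-30 0 0 0 0 0 -1;0 0 0 0 0 0 -1;0 0 0 0 0 0 -1'
python3 - <<'E'
from h import *
s=cam("scene");t=cam("top")
a=cv2.resize(s["color"][150:330,190:430],(800,600),interpolation=2)
cv2.imwrite("pics/n8.png",a)
E
```

```text
t: 28.47
position: [0.3662, 0.0202, 0.1846]
eef_rot: [[0.99, 0.138, 0.003], [0.138, -0.99, 0.0], [0.003, -0.0, -1.0]]
force: [1.0, -0.3, -0.4]
opening: -0.0
grip_force: 0.0
```

View pics/n8.png

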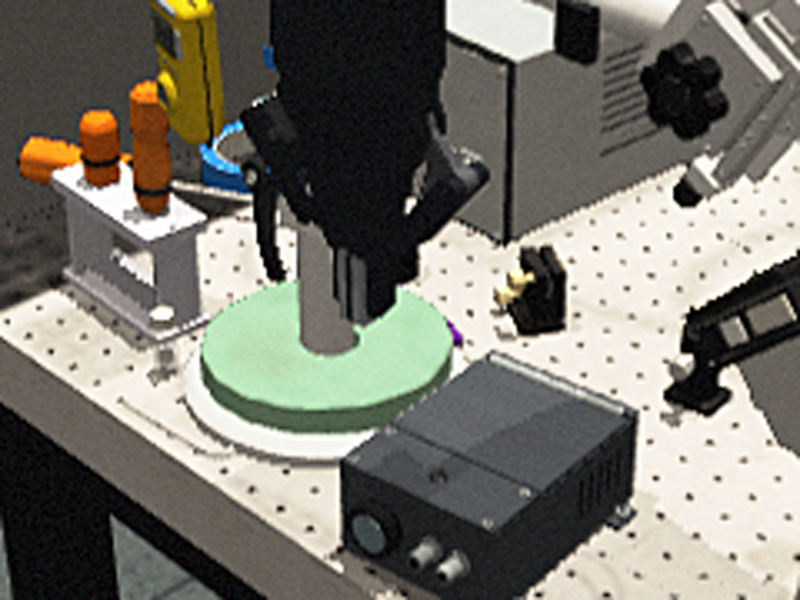

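The cover is flush and stays shut, both drivers stand in the stand, and the vial, post holder and tool are clear. I'm handing it in.

```bash
python3 -c "
from cell import sign_off
print(sign_off())"
```

```text
the job is handed in; nothing more can be done
None
```

I handed the job in at about 28 s. By the camera views, the cover is latched shut, the selector is one click clockwise, and the long driver is upright in its stand hole. `sign_off` gave no verdict. The stubby, vial and post holder look unmoved; I did not recheck the other bystanders. The spare orange and purple drivers, which are not part of the job, fell over early on without the arm going near them.

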